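# Close and lock the sliding cover of a control box

## Robot

A 7-joint arm with a two-finger parallel gripper is mounted at the origin on the work surface. World frame = base frame: x ahead of the robot, y to its left, z up, the work surface at z = 0. Lengths are in m, angles in rad, forces in N, time in s.
With the tool pointing down it reaches from about 0.4 to 0.875 m from the base axis. Payload 6.5 kg.
Tool frame: the origin (TCP) lies midway between the tips of the shut fingers; the grasp point (between the pads) lies 19 mm behind it (ctrl.pinch_z is the distance from the TCP to the grasp point, in m); z points along the fingers, y is the line along which they close (so a half turn about z gives the same grasp; the last joint's range is limited). The gripper opens to 88 mm and grips with 3 to 60 N. Pads are 18 mm wide; open, the fingers measure 123 mm over their backs; the gripper's body (75 mm by 187 mm) begins 45 mm behind the grasp point.
Start: joints at [-0.066, 0.536, -0.004, 1.538, 0.003, 1.067, -0.071], TCP at [0.65, 0, 0.239] pointing down, gripper open.
Joint ranges: [-2.7, 2.7], [-0.37, 2.16], [-1.27, 1.26], [0.24, 2.4], [-1.31, 4.45], [0.19, 1.91], [-2.76, 2.76]. Speed limits (rad/s): [2.39, 2.39, 3.14, 3.14, 3.14, 3.14, 3.14].

## Interface

Orientations are given as a unit quaternion [w, x, y, z].
In Python, from bench import ctrl, optics gives the robot as it stands.
- The arm moves only by the tool play_rows, never from a script. Its argument "moves" is one flat list of numbers, 7 for each row, row after row: the turn, a rotation vector about the tool's x, y, z in rad, then the shift along the tool's x, y, z in m, then the gripper command: -1 is fully open, 1 is shut, values between are in proportion. In form: [wx, wy, wz, x, y, z, hand, wx, wy, wz, x, y, z, hand, ...]. A call has 1 to 10 rows; each row is the pose to reach, as a shift and turn from the pose commanded when the call began, along the tool's axes at that moment; what a row does not reach only later rows make up. A row lasts 1/8 s, in which the tool goes at most 62.5 mm and 10.7 degrees, less where a joint would pass 70% of its speed; a pose out of reach is approached as far as the arm can. A call with a gripper value outside its range is refused whole. The fingers move at their own pace and stop on an object; "grip_force" is the grip in N (left out, the last holds). Time passes only in rows, so rows that repeat a pose let the fingers close. It gives the time, the measured TCP pose, the force, the opening and the grip force at its end, in the units of the state.
- ctrl.get_state(): the state, without advancing time (a new reading comes with each control period).
- optics.camera(name): name is "scene" or "side" or "wrist"; returns the picture (384x512x3 uint8, red, green, blue); there is no depth.
- optics.camera_model(name): a dict with "fx", "fy", "cx", "cy" (pixels), "R" (3x3) and "t" (3): a world point X has camera coordinates R X + t; the wrist camera has in their place "T_tool_cam" (4x4, takes a point from camera to tool coordinates, whose origin is the TCP and whose axes are the flange's). Camera axes: x right, y down, z forward; pixel columns grow to the right and rows downward; lengths in m; the calibration is good to about 2 mm. A picture is of the moment at which its call begins: read the wrist's pose just before it. camera_model takes no time and is no camera call.
- ctrl.hand_in(): hands the job in; it is judged then, once.
The state is a dict: "time": time; "qpos": joint angles; "qd": joint speeds; "effort": joint torques, N m; "eef_pos": TCP position; "orientation": TCP orientation; "force": force on the tool from outside, world axes, zero at the start; "torque": the same for the moment, N m; "finger_gap": opening from 0.0 (shut) to 1.0 (fully open); "gripper_force": force on a finger pad.
Only numpy, scipy, OpenCV 4.12 (cv2) and the standard library are available. Lean on these libraries where they do the work, as an engineer would, in place of code of your own. Each camera call takes 0.05 s, during which the arm holds its last target. There are 200 camera calls.

## Task

Push the control box's sliding cover fully home with the fingertips, then set a fingertip in the slot of the yellow-and-black quarter-turn fastener and turn it clockwise (seen from above) to its stop, so that its red tongue locks behind the cover. Only push and turn: do not pick anything up, leave the relay, tray, spool and screwdriver where they are, and finish clear of everything.

Things in the scene. Friction and masses are not known exactly. Their poses are not given: they have to be found in the camera images.
- control_box: Grey control box lying on its back, fixed, 300 x 300 mm, 90 mm high; its flat top is the deck. Origin: centre of its underside. x: the way the cover slides shut (away from the robot); y left; z up. Cover on the left half, fastener on the right. Else on the deck: dark guide rails and stop, 10 mm high, beside and beyond the cover, and the relay.
- cover (a joint): Sliding aluminium cover, plate 130 mm long (x) by 150 mm wide (y), top 7 mm above the deck, running along the box's x. Value: how far it is open, in m: 0 = fully home against its stop, up to 0.08 open (towards the robot). Starts 0.03 to 0.07 open. Takes about 2.5 N to slide and stays where it is left.
- flange (a point): On the cover: middle of the near face (box -x side) of the upright flange at its tail edge, 22 mm above the deck. Flange 110 mm long (y), 4 mm thick (6 mm at its blue top bead), rising 38 mm above the deck; push this face along box +x. Axes as the box. When home it is at x -18, y +55 mm from the box's centre. The deck behind it is clear.
- cam (a joint): Quarter-turn fastener's angle in rad, growing clockwise seen from above. 0 = open (slot and red tongue along box x, tongue to -x); 1.571 = locked, at its stop (along box y, tongue to +y behind the cover's tail). Starts 0 to 0.35. Takes about 0.12 N m, stays where left. Tongue tip 78 mm from the axis; turned too early it jams on the cover or leaves it short of home.
- slot_floor (a point): On the fastener's axis, at the slot's floor, 104 mm above the bench, box x -30, y -75 mm; its x lies along the slot (tongue to -x), z up; turns with it. The slot crosses a black 90 mm disc between two yellow bars 70 mm long, 9 thick, 20 high: 40 mm wide, open above and at both ends. A fingertip in it some 30 mm from the axis turns it by pushing a bar round the axis.
- relay_mid (a point): Bystander: black and grey relay, 45 x 40 mm and 45 mm high, loose on the deck's far right corner. Point at its centre.
- tray_mid (a point): Bystander: blue tray of ferrules, 130 x 90 mm and 45 mm high, loose on the bench. Point at its centre.
- spool_mid (a point): Bystander: red spool, 80 mm diameter, 55 mm high, standing loose on the bench. Point at its centre.
- screwdriver_grip (a point): Bystander: orange-handled screwdriver lying loose on the bench. Point in the middle of its handle.

How it is judged:
By the outcome, as a careful person would: the job done as asked, in the order asked, and still so for the second after the job is handed in, with the robot touching nothing.
It also fails if it takes over 45 s, if anything falls off the work surface, if the arm or the gripper's body presses on something with over 40 N, if the wrist force passes 120 N, or if a joint passes its speed limit or range.

## Working session

There is one attempt and no reset: what is moved stays moved. The work goes in short steps, Python scripts to look and compute and a tool call to move; the robot and the scene stay as the last step left them, time stands still between calls to the robot, and variables do not carry over. Pictures are saved under pics/ and viewed, at most 10 in all, crops included, and the job is handed in when it is done.

Besides the shell and the picture viewer there is one more tool, called after "Emit:" by a JSON object that holds its "api" and its "payload". play_rows: Moves the arm, as the interface text tells. Its arguments: {"type":"object","properties":{"moves":{"type":"array"},"grip_force":{"type":"number"}},"required":["moves"]}

```bash
mkdir -p pics
python3 - <<'E'
from bench import ctrl, optics
import cv2, numpy as np
for n in ("scene","side","wrist"):
    s=ctrl.get_state(); im=optics.camera(n); cv2.imwrite(f"pics/{n}0.png",im[:,:,::-1])
print(s)
for n in ("scene","side","wrist"): print(n,optics.camera_model(n))
a=[cv2.imread(f"pics/{n}0.png") for n in("scene","side","wrist")]
E
```

```text
{'time': 0.1, 'qpos': array([-0.06620001,  0.53712857, -0.00443627,  1.538725  ,  0.00260049,
        1.06731899, -0.07118394]), 'qd': array([ 3.77457244e-04, -2.33250524e-03,  3.14351854e-04, -3.44086785e-03,
       -1.59218711e-03, -4.58634303e-05, -9.10589499e-04]), 'effort': array([ 3.46889319e-03, -5.72081137e+01,  9.94492471e-01, -2.52229267e+01,
       -5.61024144e-02,  1.35207170e-02,  4.56839609e-05]), 'eef_pos': array([ 6.49457803e-01, -1.38404918e-05,  2.37921218e-01]), 'orientation': array([-5.13295902e-04,  7.07076195e-01,  7.07136928e-01, -5.96680910e-04]), 'force': array([-0.71054255,  0.3329377 , -1.17576667]), 'torque': array([0.00697756, 0.01210412, 0.0684488 ]), 'gripper_force': 0.0, 'finger_gap': 1.001283072032696}
scene {'fx': 429.4127825000788, 'fy': 429.4127825000788, 'cx': 251.0979571052872, 'cy': 189.2653960177359, 'R': array([[ 0.77371151,  0.63352918,  0.00335683],
       [ 0.45430139, -0.55111704, -0.69991446],
       [-0.44156623,  0.54305689, -0.71421879]]), 't': array([-0.43292651, -0.20567798,  1.68421419])}
side {'fx': 416.32174416420605, 'fy': 416.32174416420605, 'cx': 262.04278958919724, 'cy': 194.2056480903694, 'R': array([[-0.96141004, -0.27419181,  0.02257384],
       [-0.14905743,  0.45016263, -0.88041779],
       [ 0.23124145, -0.84980731, -0.4736612 ]]), 't': array([0.56555053, 0.19281115, 1.20445846])}
wrist {'fx': 289.01840086271363, 'fy': 289.01840086271363, 'cx': 250.56511051319987, 'cy': 196.9283841996326, 'T_tool_cam': array([[ 3.02164183e-04, -9.57732663e-01, -2.87659617e-01,
         7.46823492e-02],
       [ 9.99999934e-01,  2.31566569e-04,  2.79445886e-04,
        -1.07159183e-03],
       [-2.01022102e-04, -2.87659682e-01,  9.57732670e-01,
        -1.46412081e-01],
       [ 0.00000000e+00,  0.00000000e+00,  0.00000000e+00,
         1.00000000e+00]])}
```

View pics/scene0.png

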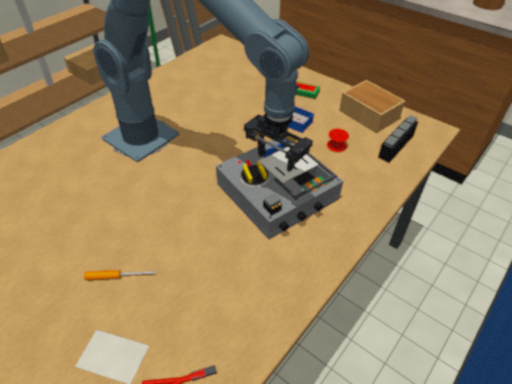

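View pics/wrist0.png

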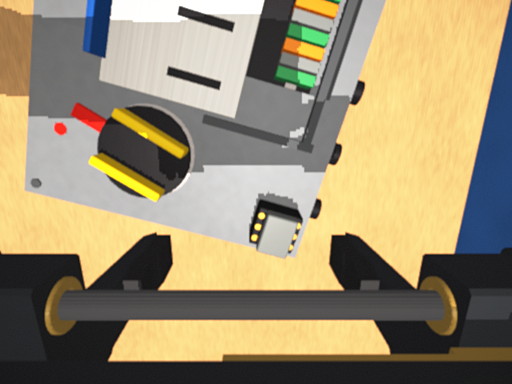

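View pics/side0.png

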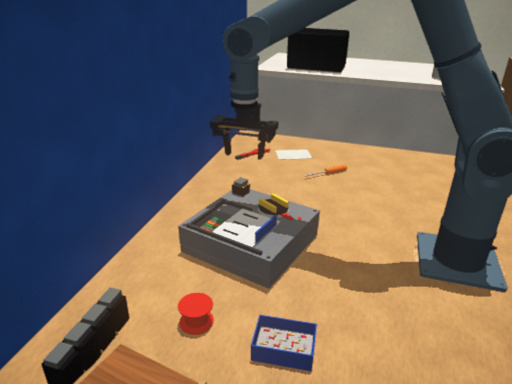

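The scene and side views show the box under the arm, with the tray and spool on its left and the screwdriver far off to the right. The wrist view shows the box corners at (26,190) and (297,257), the disc at about (145,150), the red tongue at (85,112) and the blue bead at (95,25).

```bash
cat > h.py <<'E'
from bench import ctrl, optics
import cv2, numpy as np
from scipy.spatial.transform import Rotation as R
def tool():
    s=ctrl.get_state(); q=s["orientation"]; T=np.eye(4)
    T[:3,:3]=R.from_quat([q[1],q[2],q[3],q[0]]).as_matrix(); T[:3,3]=s["eef_pos"]; return T,s
def ray(uv,z,T=None,name="wrist"):
    m=optics.camera_model(name); uv=np.atleast_2d(uv).astype(float)
    d=np.c_[(uv[:,0]-m["cx"])/m["fx"],(uv[:,1]-m["cy"])/m["fy"],np.ones(len(uv))]
    if name=="wrist": C=T@m["T_tool_cam"]; Rw,o=C[:3,:3],C[:3,3]
    else: Rw=m["R"].T; o=-Rw@m["t"]
    d=d@Rw.T; return o+d*((z-o[2])/d[:,2])[:,None]
def mask(im,c):
    h=cv2.cvtColor(im,cv2.COLOR_RGB2HSV)
    lo,hi={"yellow":((22,140,80),(34,255,255)),"blue":((105,150,50),(130,255,255)),"red":((0,190,80),(5,255,255))}[c]
    return cv2.inRange(h,np.array(lo),np.array(hi))
E
python3 - <<'E'
from h import *
np.set_printoptions(precision=4,suppress=True)
T,s=tool()
print(ray([(26,190),(297,257),(383,0)],.09,T)[:,:2])
im=cv2.imread("pics/wrist0.png")[:,:,::-1].copy()
n,l,st,ce=cv2.connectedComponentsWithStats(mask(im,"yellow"))
for i in range(1,n):
    if st[i,4]>200:
        p=np.argwhere(l==i)[:,::-1]; w=ray(p,.124,T)[:,:2]; r=cv2.minAreaRect(w.astype(np.float32)); print(st[i],w.mean(0),r)
E
```

```text
[[ 0.411  -0.0063]
 [ 0.7011 -0.0849]
 [ 0.7652  0.1678]]
[297   0  40  15 320] [0.7014 0.1532] ((0.7002699971199036, 0.1538599282503128), (0.006553060840815306, 0.031075282022356987), 74.7260513305664)
[297  43  27  16 240] [0.6974 0.1212] ((0.6968772411346436, 0.1214018166065216), (0.007263633422553539, 0.021095069125294685), 74.51301574707031)
[ 112  109   77   50 1174] [0.56   0.0559] ((0.5600625276565552, 0.05580881983041763), (0.01335937064141035, 0.07106069475412369), 57.35218811035156)
[  89  153   75   48 1234] [0.5342 0.0163] ((0.5341257452964783, 0.016225380823016167), (0.01619376242160797, 0.07053975015878677), 57.318626403808594)
```

Emit:
{"api": "play_rows", "payload": {"moves": [0,0,0.13,0.09,-0.085,0.0,1,0,0,0.265,0.1875,-0.171,0.02,1,0,0,0.265,0.1875,-0.171,0.03,1,0,0,0.265,0.1875,-0.171,0.03,1,0,0,0.265,0.1875,-0.171,0.03,1,0,0,0.265,0.1875,-0.171,0.03,1,0,0,0.265,0.1875,-0.171,0.03,1]}}

```text
time: 1.02
eef_pos: [0.4803, 0.186, 0.2089]
orientation: [0.0, 0.795, 0.606, 0.0]
force: [-0.3, -0.0, -0.5]
finger_gap: 0.232
gripper_force: 0.0
```

Run:
```python
from h import *
np.set_printoptions(precision=4,suppress=True)
T,s=tool(); print(s["eef_pos"],s["finger_gap"],s["qpos"],s["time"],T[:3,:3])
im=optics.camera("wrist"); cv2.imwrite("pics/w1.png",im[:,:,::-1])
np.save("T1.npy",T)
n,l,st,ce=cv2.connectedComponentsWithStats(mask(im,"blue"))
for i in range(1,n):
    if st[i,4]>200:
        p=np.argwhere(l==i)[:,::-1]; w=ray(p,.128,T)[:,:2]; print(st[i],w.mean(0),cv2.minAreaRect(w.astype(np.float32)))
```

```text
[0.4803 0.186  0.2089] 0.2320229469378125 [-0.4403  0.3456 -0.021   1.921   0.0103  0.8744 -0.7343] 1.025 [[ 0.2645  0.9644  0.0009]
 [ 0.9644 -0.2645 -0.0005]
 [-0.0002  0.001  -1.    ]]
[ 301  135   20  125 1528] [0.5288 0.1813] ((0.5273260474205017, 0.17581702768802643), (0.1068325936794281, 0.010868794284760952), 74.6891098022461)
```

View pics/w1.png

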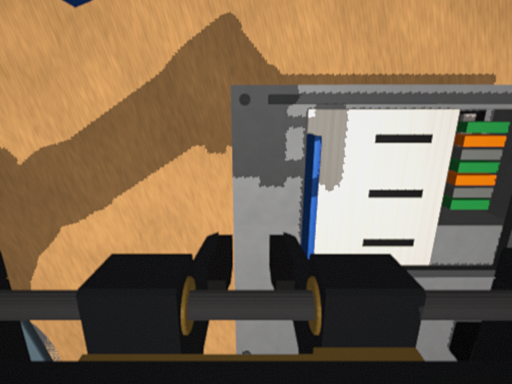

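The wrist view has the box square to the image (corner (233,86)). The blue flange runs from (315,135) to (308,255), which makes the cover about 65 mm open, and the deck behind it is clear. I'll lower the tool and push.

Emit:
{"api": "play_rows", "payload": {"moves": [0,0,0,0,0,0.05,1,0,0,0,0,0,0.09,1,0,0,0,0,0,0.103,1,0,0,0,0,0,0.103,1,0,0,0,0,0.015,0.103,1,0,0,0,0,0.03,0.103,1,0,0,0,0,0.04,0.103,1]}}

```text
time: 1.95
eef_pos: [0.5191, 0.1769, 0.1066]
orientation: [0.0, 0.795, 0.607, 0.001]
force: [-2.9, 0.4, 2.9]
finger_gap: 0.006
gripper_force: 1.6
```

Emit:
{"api": "play_rows", "payload": {"moves": [0,0,0,0,0.01,0,1,0,0,0,0,0.02,0,1,0,0,0,0,0.03,0,1,0,0,0,0,0.04,0,1]}}

```text
time: 2.45
eef_pos: [0.5568, 0.1665, 0.1057]
orientation: [-0.0, 0.794, 0.608, 0.0]
force: [-2.5, 1.4, 3.4]
finger_gap: 0.002
gripper_force: 1.7
```

Emit:
{"api": "play_rows", "payload": {"moves": [0,0,0,0,0.006,0,1,0,0,0,0,0.012,0,1,0,0,0,0,0.016,0,1]}}

```text
time: 2.82
eef_pos: [0.5719, 0.1623, 0.1057]
orientation: [-0.0, 0.794, 0.608, -0.0]
force: [-3.4, 1.0, 3.5]
finger_gap: 0.006
gripper_force: 1.5
```

Emit:
{"api": "play_rows", "payload": {"moves": [0,0,0,0,0.003,0,1,0,0,0,0,0.006,0,1]}}

```text
time: 3.08
eef_pos: [0.5768, 0.161, 0.1056]
orientation: [-0.001, 0.794, 0.608, -0.001]
force: [-9.5, 2.3, 8.4]
finger_gap: 0.004
gripper_force: 5.3
```

Emit:
{"api": "play_rows", "payload": {"moves": [0,0,0,0,0.002,0,1,0,0,0,0,0.004,0,1]}}

```text
time: 3.32
eef_pos: [0.5768, 0.161, 0.1055]
orientation: [-0.003, 0.794, 0.608, -0.004]
force: [-19.4, 3.2, 17.6]
finger_gap: 0.003
gripper_force: 10.8
```

Emit:
{"api": "play_rows", "payload": {"moves": [0,0,0,0,0.002,0,1,0,0,0,0,0.003,0,1,0,0,0,0,0.003,0,1]}}

```text
time: 3.7
eef_pos: [0.5768, 0.161, 0.1055]
orientation: [-0.004, 0.793, 0.609, -0.006]
force: [-25.9, 2.5, 22.4]
finger_gap: 0.005
gripper_force: 13.8
```

The cover has stopped against its stop: the force is up to 26 N with no further motion. Next I retreat, rise and move over the fastener.

Emit:
{"api": "play_rows", "payload": {"moves": [0,0,0,0,-0.02,0,1,0,0,0,0,-0.04,0,1,0,0,0,0,-0.04,-0.05,1,0,0,0,0,-0.04,-0.1,1,0,0,0,0,-0.04,-0.13,1,0,0,0,0,-0.04,-0.13,1]}}

```text
time: 4.45
eef_pos: [0.5477, 0.1693, 0.2383]
orientation: [0.001, 0.795, 0.607, 0.003]
force: [-0.3, 0.6, -0.8]
finger_gap: 0.002
gripper_force: 0.0
```

Run:
```python
from h import *
np.set_printoptions(precision=4,suppress=True)
T,s=tool(); print(s["eef_pos"],s["time"],s["force"])
Rb=np.array([[.965,-.262],[.262,.965]])
im=optics.camera("wrist"); cv2.imwrite("pics/w2.png",im[:,:,::-1])
n,l,st,ce=cv2.connectedComponentsWithStats(mask(im,"blue"))
for i in range(1,n):
    if st[i,4]>200:
        p=np.argwhere(l==i)[:,::-1]; w=ray(p,.128,T)[:,:2]; print(st[i],w.mean(0),cv2.minAreaRect(w.astype(np.float32)), Rb@(w.mean(0)-[.595,.099]))
w=T[:3,:3].T@(np.array([.5466,.0355,.2])-T[:3,3]); print("shift to cam z.2",w)
```

```text
[0.5477 0.1693 0.2383] 4.45 [-0.2737  0.6082 -0.8279]
[  0   0  67  17 625] [0.423 0.361] ((0.4251880943775177, 0.35842856764793396), (0.010810647159814835, 0.051018793135881424), 74.88993072509766) [-0.2347  0.2078]
[ 293  135   15  114 1112] [0.5922 0.1624] ((0.5906434655189514, 0.1572754830121994), (0.10855516791343689, 0.009636112488806248), 74.51387786865234) [-0.0193  0.0605]
shift to cam z.2 [-0.1295  0.0339  0.0381]
```

The flange is now at box x ≈ -19 mm, so the cover is home.

Emit:
{"api": "play_rows", "payload": {"moves": [0,0,0.1,-0.06,0.015,0,-0.36,0,0,0.2,-0.12,0.034,0.0,-0.36,0,0,0.305,-0.1295,0.034,0.015,-0.36,0,0,0.305,-0.1295,0.034,0.02,-0.36,0,0,0.305,-0.1295,0.034,0.02,-0.36,0,0,0.305,-0.1295,0.034,0.02,-0.36]}}

```text
time: 5.25
eef_pos: [0.5447, 0.0369, 0.2157]
orientation: [-0.0, 0.877, 0.481, 0.0]
force: [0.2, -0.4, -0.4]
finger_gap: 0.661
gripper_force: 0.0
```

```bash
cat > m.py <<'E'
from h import *
import sys
np.set_printoptions(precision=4,suppress=True)
T,s=tool(); print(s["eef_pos"],s["time"],s["finger_gap"],s["force"],s["qpos"])
im=optics.camera("wrist"); cv2.imwrite(sys.argv[1],im[:,:,::-1])
n,l,st,ce=cv2.connectedComponentsWithStats(mask(im,"yellow"))
for i in range(1,n):
    if st[i,4]>200:
        p=np.argwhere(l==i)[:,::-1]; w=ray(p,.124,T); r=cv2.minAreaRect(w[:,:2].astype(np.float32)); print(st[i],w.mean(0)[:2],r, "tool",(T[:3,:3].T@(w.mean(0)-T[:3,3])))
print("tool y yaw",np.degrees(np.arctan2(T[1,1],T[0,1])))
E
python3 m.py pics/w3.png
```

```text
[0.5447 0.0369 0.2157] 5.25 0.6607046605375705 [ 0.2191 -0.3599 -0.3517] [-0.2174  0.3865  0.0855  1.8433 -0.0411  0.9133 -0.6798]
[ 212  166   83   15 1130] [0.5583 0.0565] ((0.5581004619598389, 0.05619513988494873), (0.011971741914749146, 0.06914537400007248), 57.541446685791016) tool [0.0238 0.001  0.0917]
[ 215  217   77   17 1247] [0.5329 0.0167] ((0.5330038666725159, 0.016508571803569794), (0.015244537964463234, 0.06780926883220673), 57.53913116455078) tool [-0.0234  0.0009  0.0917]
tool y yaw -32.47203871369896
```

View pics/w3.png

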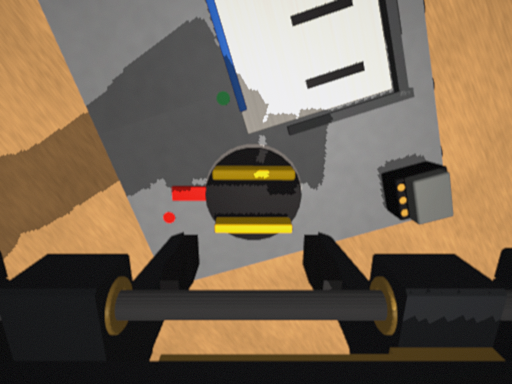

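The wrist view shows the bars level in the image at rows 174 and 225, with the axis under the TCP to within about 1 mm and the tongue at (188,193). The cover tail is clear of the tongue's sweep. I'll descend with both fingertips in the slot.

Emit:
{"api": "play_rows", "payload": {"moves": [0,0,0,0,0.001,0.05,-0.36,0,0,0,0,0.001,0.085,-0.36,0,0,0,0,0.001,0.106,-0.36,0,0,0,0,0.001,0.106,-0.36]}}

```text
time: 5.8
eef_pos: [0.5444, 0.0355, 0.1087]
orientation: [-0.001, 0.877, 0.48, -0.001]
force: [0.2, -0.1, -0.7]
finger_gap: 0.686
gripper_force: 0.0
```

Emit:
{"api": "play_rows", "payload": {"moves": [0,0,0.12,0,0,0,-0.36,0,0,0.24,0,0,0,-0.36,0,0,0.36,0,0,0,-0.36,0,0,0.48,0,0,0,-0.36]}}

```text
time: 6.3
eef_pos: [0.5451, 0.0349, 0.111]
orientation: [-0.0, 0.967, 0.256, -0.0]
force: [-2.9, -1.9, 0.7]
finger_gap: 0.678
gripper_force: 1.8
```

Emit:
{"api": "play_rows", "payload": {"moves": [0,0,0.13,0,0,0.001,-0.36,0,0,0.26,0,0,0.001,-0.36,0,0,0.39,0,0,0.001,-0.36,0,0,0.52,0,0,0.001,-0.36,0,0,0.65,0,0,0.001,-0.36]}}

```text
time: 6.92
eef_pos: [0.5457, 0.0351, 0.1102]
orientation: [-0.0, 0.998, -0.066, 0.0]
force: [-1.7, -2.9, 1.4]
finger_gap: 0.683
gripper_force: 1.8
```

Emit:
{"api": "play_rows", "payload": {"moves": [0,0,0.1,0,0,0,-0.36,0,0,0.2,0,0,0,-0.36,0,0,0.2,0,0,0,-0.36]}}

```text
time: 7.3
eef_pos: [0.5462, 0.0357, 0.1099]
orientation: [-0.001, 0.987, -0.163, 0.001]
force: [0.9, 0.4, 0.2]
finger_gap: 0.68
gripper_force: 0.0
```

```bash
python3 m.py pics/w4.png; python3 -c "
from bench import ctrl;print(ctrl.get_state()['torque'])"
```

```text
[0.5462 0.0357 0.1099] 7.3 0.6804762657807901 [0.868  0.3614 0.154 ] [-0.4644  0.5752  0.4174  1.9262 -0.3467  0.7085 -1.739 ]
[ 175  185  139   57 3656] [0.5712 0.031 ] ((0.5713215470314026, 0.032041698694229126), (0.06948027014732361, 0.013957221992313862), 85.630859375) tool [ 0.0252 -0.0036 -0.014 ]
[ 209  267  106   24 1306] [0.5299 0.0285] ((0.5337688326835632, 0.033891141414642334), (0.055468931794166565, 0.013677350245416164), 71.29946899414062) tool [-0.0132  0.012  -0.0141]
tool y yaw -108.75752527619527
[0.09794541 0.11479681 0.01810964]
```

Emit:
{"api": "play_rows", "payload": {"moves": [0,0,0.1,0,0,0,-0.36,0,0,0.2,0,0,0,-0.36,0,0,0.2,0,0,0,-0.36]}}

```text
time: 7.72
eef_pos: [0.5463, 0.0354, 0.1094]
orientation: [-0.0, 0.966, -0.26, 0.001]
force: [1.5, -0.1, 1.6]
finger_gap: 0.674
gripper_force: 0.7
```

```bash
python3 m.py pics/w5.png; python3 -c "
from bench import ctrl;print(ctrl.get_state()['torque'])"
```

```text
[0.5463 0.0354 0.1094] 7.725 0.6741264928398526 [ 1.5446 -0.1192  1.5566] [-0.502   0.5862  0.4692  1.9284 -0.3916  0.7152 -1.8977]
[ 173  185  140   57 3681] [0.5701 0.0259] ((0.5704315900802612, 0.027004163712263107), (0.0692824274301529, 0.013940087519586086), 74.49612426757812) tool [ 0.0253 -0.0038 -0.0145]
[ 211  267  104   24 1282] [0.5289 0.0309] ((0.5336295366287231, 0.035283446311950684), (0.05419909581542015, 0.013624656945466995), 59.90275192260742) tool [-0.0128  0.0125 -0.0146]
tool y yaw -120.1513386314547
[ 0.03321805 -0.26722179  0.03993096]
```

Emit:
{"api": "play_rows", "payload": {"moves": [0,0,0.05,0,0,0,-0.36,0,0,0.08,0,0,0,-0.36,0,0,0.08,0,0,0,-0.36]}}

```text
time: 8.15
eef_pos: [0.5468, 0.0351, 0.1094]
orientation: [0.0, 0.955, -0.296, 0.002]
force: [4.6, -2.8, 3.1]
finger_gap: 0.683
gripper_force: 38.5
```

```bash
python3 m.py pics/w6.png; python3 -c "
from bench import ctrl;print(ctrl.get_state()['torque'])"
```

```text
[0.5468 0.0351 0.1094] 8.15 0.6828518208935176 [ 4.6484 -2.8452  3.1379] [-0.5172  0.5909  0.4897  1.9286 -0.407   0.7177 -1.9591]
[ 172  184  138   62 3659] [0.5697 0.0251] ((0.5701524019241333, 0.026336267590522766), (0.06943009048700333, 0.013852265663444996), 73.18716430664062) tool [ 0.0246 -0.0047 -0.0145]
[ 222  266   93   25 1195] [0.5281 0.0301] ((0.5320108532905579, 0.03424942493438721), (0.04830516502261162, 0.01406029798090458), 59.470848083496094) tool [-0.0126  0.0147 -0.0146]
tool y yaw -124.43886075589471
[-0.54699784 -0.82866988  3.43404412]
```

The torque has risen to 3.4 N·m at a cam angle of about 90°, so the fastener is at its stop. I'll ease off by about the backlash, rise and check.

Emit:
{"api": "play_rows", "payload": {"moves": [0,0,-0.12,0,0,0,-0.36,0,0,-0.25,0,0,0,-0.36,0,0,-0.25,0,0,-0.03,-0.36,0,0,-0.25,0,0,-0.08,-0.36,0,0,-0.25,0,0,-0.12,-0.36,0,0,-0.25,0,0,-0.12,-0.36,0,0,-0.25,0,0,-0.12,-0.36]}}

```text
time: 9.07
eef_pos: [0.544, 0.0353, 0.2277]
orientation: [-0.0, 0.984, -0.179, -0.001]
force: [-0.4, 0.5, -0.9]
finger_gap: 0.68
gripper_force: 0.0
```

```bash
python3 m.py pics/w7.png
```

```text
[0.544  0.0353 0.2277] 9.075 0.6796228050326074 [-0.4202  0.5031 -0.9286] [-0.5481  0.405   0.5167  1.8511 -0.2429  0.9504 -1.8543]
[ 210  156   80   20 1030] [0.569  0.0272] ((0.5689716339111328, 0.02736501395702362), (0.06988752633333206, 0.012216883711516857), 74.2641372680664) tool [ 0.0265 -0.0012  0.1036]
[ 217  206   75   20 1087] [0.5237 0.0395] ((0.5235788226127625, 0.03988078609108925), (0.06868767738342285, 0.015229803510010242), 74.8644027709961) tool [-0.0202  0.0033  0.1037]
tool y yaw -110.63550005688074
```

View pics/w7.png

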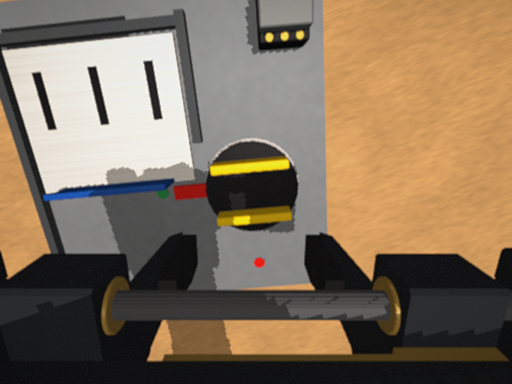

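The bars lie along box y (74.5°). The red tongue at (190,190) points behind the cover's tail at its green mark (163,194), the relay is untouched, and the gripper is about 120 mm clear.

```bash
python3 -c "
from bench import ctrl;print(ctrl.hand_in())"
```

```text
the job is handed in; nothing more can be done
None
```

The cover is fully home, the fastener is turned clockwise to its stop with the red tongue behind the cover, and the job was handed in at about 9 s with the arm clear of everything; hand-in returned no verdict.

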